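Change over to the fresh tip box

TASK

Two like pipette-tip boxes stand on the bench, one shut and one open. With light touches of the fingertips, without gripping or lifting anything, flip the lid of the shut box up and over until it stays open by itself, then push the lid of the box that was already open over so that it lies fully shut. Leave both boxes standing about where they are, and do not disturb the things around them.

Things in the scene. Friction and masses are not known exactly. Their poses are not given: they have to be found in the camera images.
- fresh: the tip box that starts shut: white body 85 x 120 mm, 58 mm high, loose, about 0.8 kg, flat blue lid; 74 mm high shut. Origin: centre of its underside, z up; the front (tab side) faces its own -x, the hinge runs along the top of its +x side, parallel to y. Front wall 40 mm, rear wall 45 mm from the origin. The front looks to the robot's near left (own x 30 to 65 degrees right of ahead).
- fresh_lid (a joint): hinge of the shut box's lid, rad: 0 lies shut, 1.745 is the stop with the lid leaning back open. Easy-running and without a spring: below about 1.43 gravity closes it, above that gravity opens it.
- fresh_tab_edge (a point): middle of the outer edge of the finger tab on the shut box's lid (moves with it). The tab is a blue shelf 50 mm wide (y), 4 mm thick, 22 mm out from the lid's front edge; lid shut, its underside is 61.5 mm above the bench and its edge 64 mm ahead of the origin, free space below. The lid plate is 89 long, 124 wide, 15 mm thick; 70 g with the tab.
- fresh_hinge (a point): middle of the hinge line of the shut box, 45 mm behind the box's origin and 59 mm above the bench
- used: the tip box that starts open: same box and size as the other. Origin: centre of its underside; axes as for the other.
- used_lid (a joint): hinge of the open box's lid, rad: same lid and meaning; starts at about 1.745 (standing open, leaning back) and is to end at 0.
- used_tab_edge (a point): middle of the outer edge of the finger tab on the open box's lid (moves with the lid; same tab). With the lid at its open stop it is about 166 mm above the bench and about 69 mm behind (+x) the box's origin; the flat outer face of the lid then looks backward (box +x), with free space behind it.
- used_hinge (a point): middle of the hinge line of the open box, 45 mm behind the box's origin and 59 mm above the bench
- red_vial: bystander: white vial with a red cap, 32 mm across, 75 mm high, standing beside the box that starts shut; origin under its centre
- blue_vial: bystander: white vial with a blue cap, 27 mm across, 56 mm high, standing beside the box that starts open; origin under its centre
- brown_bottle: bystander: brown bottle, 54 mm across, 125 mm high, behind the boxes; origin under its centre
- tape_roll: bystander: roll of tape lying flat, 96 mm across, 25 mm high, behind the boxes; origin under its centre
- marker_pen: bystander: marker pen lying at the left, 135 mm long, 16 mm thick
- beaker_100: bystander: small glass beaker, 66 mm across, 69 mm high, at the right

How it is judged:
On the way, in this order (a step that is already met when the one before it is completed fails the run):
1. the lid of the box that was shut rests open by itself, not touched by the robot (value of joint fresh_lid above 1.6 rad and contact force between each of the arm, the fingers and fresh below 0.05 N), for 0.3 s.
2. the lid of the box that was open lies shut (value of joint used_lid below 0.06 rad), for 0.2 s.
At the end, for the whole second after the job is handed in: The lid that was shut rests open by itself (joint above 1.6 rad), the lid that was open lies shut (below 0.06 rad), and both boxes stand flat (within 0.05 rad) and still, within 50 mm of where they began (value of joint fresh_lid above 1.6 rad and value of joint used_lid below 0.06 rad and angle between each of fresh, used's own z axis and vertical below 0.05 rad and distance of each of fresh, used from where it was at the start of the episode below 0.05 m and linear speed of each of fresh, used below 0.02 m/s); the robot touches nothing.
It fails at once if the fingers grip a tip box or press on it hard (more than 20 N) (contact force between the fingers and fresh above 20 N or contact force between the fingers and used above 20 N).
It fails at once if a tip box is lifted (more than 15 mm) or tipped (more than 0.2 rad) (height (world z) of any of fresh, used above 0.015 m or angle between any of fresh, used's own z axis and vertical above 0.2 rad).
It fails at once if a tip box is shoved more than 60 mm away (distance of any of fresh, used from where it was at the start of the episode above 0.06 m).
It fails at once if a thing around the boxes is shifted by more than 30 mm or knocked over (distance of any of red_vial, blue_vial, brown_bottle, tape_roll, marker_pen, beaker_100 from where it was at the start of the episode above 0.03 m or angle between any of red_vial, blue_vial, brown_bottle, beaker_100's own z axis and vertical above 0.5 rad).
It also fails if it takes over 61 s, if anything falls off the work surface, if the arm or the gripper's body presses on something with over 40 N, if the wrist force passes 120 N, or if a joint passes its speed limit or range.

ROBOT

A 6-joint arm with a two-finger parallel gripper is mounted at the origin on a cart in front of the work surface, level with it; the furniture and walls round the work are solid. World frame = base frame: x ahead of the robot, y to its left, z up, the work surface at z = 0. Lengths are in m, angles in rad, forces in N, time in s.
With the tool pointing down it reaches from about 0.275 to 0.75 m from the base axis. Payload 10.2 kg.
Tool frame: the origin (TCP) lies at the very end of the fingers, on their centre line; the grasp point (between the pads) lies 19 mm behind it; z points along the fingers, y is the direction in which the jaws open and shut (so a half turn about z gives the same grasp; the last joint's range is limited). The gripper opens to 85 mm and grips with 20 to 120 N. Pads are 22 mm wide; open, the fingers measure 114 mm over their backs; the gripper's body (76 mm by 85 mm) begins 54 mm behind the grasp point. The pads swing forward as they close: fully open they stand 13 mm farther back than shut.
Start: joints at [-1.525, 0.313, 1.498, -0, 1.331, -0.223], TCP at [0.139, -0.506, 0.231] pointing down, gripper open.
Joint ranges: [-2.94, 2.94], [-0.97, 2.17], [0.19, 2.56], [-1.23, 4.37], [0.02, 3.11], [-2.88, 2.88]. Speed limits (rad/s): [2.39, 2.39, 3.01, 3.14, 3.14, 3.14].

INTERFACE

Orientations are given as [roll, pitch, yaw] about the fixed x, y, z axes, in that order (R = Rz(yaw) Ry(pitch) Rx(roll)).
In Python, from station import manip gives the robot as it stands.
- The arm moves only by the tool servo_tool, never from a script. Its argument "deltas" is a list of rows, each a list of 6 numbers: the shift along the tool's x, y, z in cm, then the turn, a rotation vector about the tool's x, y, z in degrees. In form: [[x, y, z, ax, ay, az], ...]. A call has 1 to 10 rows; each row shifts and turns the commanded pose from where the row before left it, along the tool's axes as they then stand; what a row does not reach is not made up. A row lasts 1/12 s, in which the tool goes at most 41.7 mm and 7.16 degrees, less where a joint would pass 70% of its speed; a pose out of reach is approached as far as the arm can. A call is refused whole if a number of a shift passes 4.17 or a number of a turn 7.16, either way. A call with a gripper value outside its range is refused whole. "grip" is the closure, from 0 (fully open) to 1 (shut), set as the call begins (left out, the last holds). The fingers move at their own pace and stop on an object; "squeeze" is the grip in N (left out, the last holds). Time passes only in rows, so rows that do not move let the fingers close. It gives the time, the measured TCP pose, the force and the opening at its end, in the units of the state.
- manip.read_state(): the state, without advancing time (a new reading comes with each control period).
- manip.get_image(name): name is "scene" or "top"; returns the picture (384x512x3 uint8, red, green, blue); there is no depth.
- manip.get_calibration(name): a dict with "camera_matrix" (3x3 intrinsics, pixels), "pose" (4x4, takes a point from camera to world coordinates). Camera axes: x right, y down, z forward; pixel columns grow to the right and rows downward; lengths in m; the calibration is good to about 2 mm. A picture is of the moment at which its call begins. get_calibration takes no time and is no camera call.
- manip.close_job(): hands the job in, once; it reports no verdict.
The state is a dict: "time_s": time; "qpos": joint angles; "dq": joint speeds; "joint_torque": joint torques, N m; "eef_pos": TCP position; "tcp_rot": TCP orientation; "ft_force": force on the tool from outside, world axes, zero at the start; "wrist_torque": the same for the moment, N m; "grip_width": finger opening in m.
Only numpy, scipy, OpenCV 4.12 (cv2) and the standard library are available. Lean on these libraries where they do the work, as an engineer would, in place of code of your own. Each camera call takes 0.05 s, during which the arm holds its last target.

## Working session

There is one attempt and no reset: what is moved stays moved. The work goes in short steps, Python scripts to look and compute and a tool call to move; the robot and the scene stay as the last step left them, time stands still between calls to the robot, and variables do not carry over. Pictures are saved under pics/ and viewed, and the job is handed in when it is done.

Besides the shell and the picture viewer there is one more tool, called after "Request:" as a command line: name --pt "numbers of a row" for each row, then --argument value for the rest. servo_tool: Moves the arm, as the interface text tells. Its arguments: {"type":"object","properties":{"deltas":{"type":"array","items":{"type":"array","items":{"type":"number"}}},"grip":{"type":"number"},"squeeze":{"type":"number"}},"required":["deltas"]}

```bash
ls; mkdir -p pics
python3 - <<'E'
from station import manip
import cv2
s=manip.read_state();print(s)
for n in("scene","top"):
    im=manip.get_image(n);cv2.imwrite(f"pics/{n}0.png",im[:,:,::-1])
    c=manip.get_calibration(n);print(n,c)
E
```

```text
pics
{'time_s': 0.0, 'qpos': array([-1.52536057e+00,  3.13447052e-01,  1.49846507e+00,  4.63833751e-05,
        1.33099685e+00, -2.23386948e-01]), 'dq': array([ 0.00015793,  0.00066252,  0.00120076, -0.00042097, -0.00037696,
       -0.00088928]), 'joint_torque': array([-1.41856137e-03, -4.12275088e+01, -2.59738863e+01, -2.96485896e-04,
        4.24996106e-03,  1.26811577e-05]), 'eef_pos': array([ 0.13943216, -0.50587174,  0.23072605]), 'tcp_rot': array([-3.14031902e+00, -3.35531541e-04,  2.68811444e-01]), 'ft_force': array([0.05805329, 0.36890307, 0.01705855]), 'wrist_torque': array([-0.02240705,  0.03386311, -0.01299544]), 'grip_width': 0.08529546437371778}
scene {'camera_matrix': array([[477.29563921,   0.        , 248.93009557],
       [  0.        , 477.29563921, 194.29702728],
       [  0.        ,   0.        ,   1.        ]]), 'pose': array([[-0.83321658, -0.26340971,  0.4861743 , -0.17331981],
       [-0.55263869,  0.36735568, -0.7480911 ,  1.31394643],
       [ 0.01845557, -0.89200064, -0.45165724,  0.83346957],
       [ 0.        ,  0.        ,  0.        ,  1.        ]])}
top {'camera_matrix': array([[367.72507467,   0.        , 255.08880715],
       [  0.        , 367.72507467, 190.31046021],
       [  0.        ,   0.        ,   1.        ]]), 'pose': array([[ 0.01510488, -0.98697244,  0.16017876,  0.42542509],
       [-0.99968687, -0.0181031 , -0.01727513,  0.04764198],
       [ 0.0199498 , -0.15986767, -0.98693684,  1.39209796],
       [ 0.        ,  0.        ,  0.        ,  1.        ]])}
```

View pics/scene0.png

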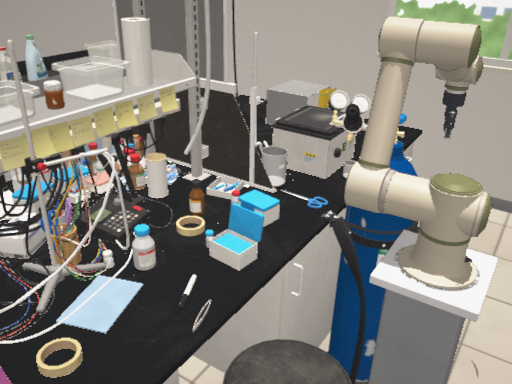

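View pics/top0.png

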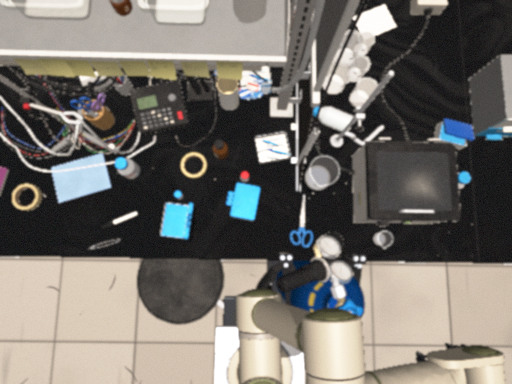

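Run:
```python
import cv2
a=cv2.imread("pics/top0.png")[130:260,130:300];cv2.imwrite("pics/t0z.png",cv2.resize(a,None,fx=4.5,fy=4.5,interpolation=cv2.INTER_CUBIC))
a=cv2.imread("pics/scene0.png")[165:285,160:310];cv2.imwrite("pics/s0z.png",cv2.resize(a,None,fx=4.8,fy=4.8,interpolation=cv2.INTER_CUBIC))
```

```text
(no output)
```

View pics/t0z.png

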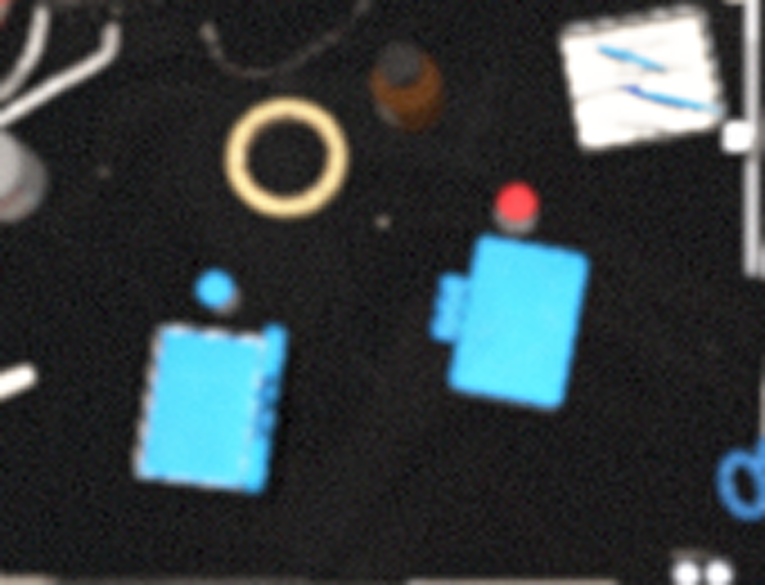

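View pics/s0z.png

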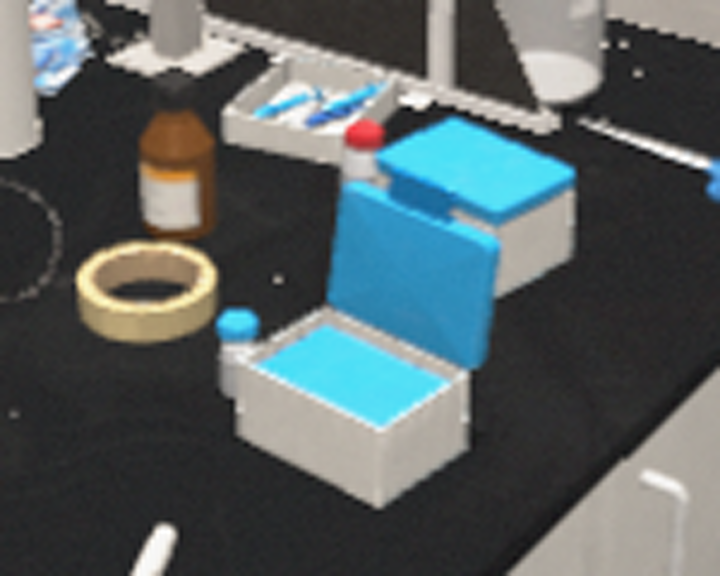

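```bash
cat > h.py <<'E'
import numpy as np,cv2,json
from station import manip
C={n:manip.get_calibration(n) for n in("scene","top")}
def ray(n,p,z):
    K=C[n]["camera_matrix"];T=C[n]["pose"]
    d=T[:3,:3]@np.linalg.inv(K)@np.array([p[0],p[1],1.]);o=T[:3,3]
    return o+d*(z-o[2])/d[2]
def proj(n,P):
    K=C[n]["camera_matrix"];T=C[n]["pose"]
    q=K@(T[:3,:3].T@(np.array(P,float)-T[:3,3]));return q[:2]/q[2]
def tri(ps):
    A=[];b=[]
    for n,p in ps:
        K=C[n]["camera_matrix"];T=C[n]["pose"];d=T[:3,:3]@np.linalg.inv(K)@np.array([p[0],p[1],1.]);d/=np.linalg.norm(d)
        M=np.eye(3)-np.outer(d,d);A.append(M);b.append(M@T[:3,3])
    return np.linalg.lstsq(np.vstack(A),np.hstack(b),rcond=None)[0]
E
python3 - <<'E'
from h import *
im=cv2.imread("pics/top0.png");hsv=cv2.cvtColor(im,cv2.COLOR_BGR2HSV)
m=cv2.inRange(hsv,(90,100,120),(115,255,255))
n,l,st,c=cv2.connectedComponentsWithStats(m)
for i in range(1,n):
    if st[i,4]>20 and 130<c[i][0]<300 and 130<c[i][1]<260: print(i,st[i],c[i])
def corners(mask,z,op):
    mm=cv2.morphologyEx(mask,cv2.MORPH_OPEN,np.ones((op,op),np.uint8)) if op else mask
    ys,xs=np.nonzero(mm); 
    cs=cv2.findContours(cv2.resize(mm,None,fx=8,fy=8,interpolation=cv2.INTER_LINEAR),cv2.RETR_EXTERNAL,cv2.CHAIN_APPROX_NONE)[0]
    ct=max(cs,key=cv2.contourArea)
    W=np.array([ray("top",(p[0][0]/8-.44,p[0][1]/8-.44),z)[:2] for p in ct],np.float32)
    r=cv2.minAreaRect(W*1000);return r,cv2.boxPoints(r)
for lab,z,op in [(l[201,243],.074,17),(l[220,176],.058,0)]:
    print(lab,corners((l==lab).astype(np.uint8)*255,z,op))
mr=cv2.inRange(hsv,(0,120,120),(8,255,255))|cv2.inRange(hsv,(172,120,120),(180,255,255))
n,l2,st,c=cv2.connectedComponentsWithStats(mr)
for i in range(1,n):
    if 200<c[i][0]<280 and 150<c[i][1]<210: print("red",st[i],c[i],ray("top",c[i],.075))
for nm,p,z in [("tab",(228.3,198.3),.065),("blue",(177.7,194.3),.056),("brown",(219,145),.125),("tape",(193.5,165),.025)]: print(nm,ray("top",p,z))
print("base",proj("top",(0,0,0)))
E
```

```text
24 [ 226  182   35   39 1018] [243.54420432 200.82121807]
25 [173 190   9   9  56] [177.30357143 193.69642857]
26 [162 202  32  38 916] [177.30567686 220.4628821 ]
24 (((600.0396118164062, 62.29638671875), (123.48857116699219, 104.8447265625), 0.9637515544891357), array([[537.42236 , 113.672806],
       [539.1858  ,   8.84291 ],
       [662.65686 ,  10.919968],
       [660.89343 , 115.74986 ]], dtype=float32))
26 (((531.8789672851562, 303.8172607421875), (107.69539642333984, 142.46385192871094), 83.67913055419922), array([[455.15164, 258.13928],
       [596.74945, 242.45453],
       [608.6063 , 349.49524],
       [467.00848, 365.18   ]], dtype=float32))
red [240 171  10   8  59] [244.45762712 174.44067797] [0.69719045 0.06430729 0.075     ]
tab [0.60957787 0.12144363 0.065     ]
blue [0.62228921 0.30724698 0.056     ]
brown [0.79189325 0.15623933 0.125     ]
tape [0.74034475 0.25900739 0.025     ]
base [258.86823765 371.3588693 ]
```

Run:
```python
from h import *
im=cv2.imread("pics/top0.png")
big=cv2.resize(im[130:260,130:300],None,fx=8,fy=8,interpolation=cv2.INTER_CUBIC)
hsv=cv2.cvtColor(big,cv2.COLOR_BGR2HSV)
m=cv2.inRange(hsv,(90,90,125),(115,255,255))
for nm,seed,z,k in [("fresh",(243,201),.074,149),("used",(177,220),.058,0)]:
    n,l=cv2.connectedComponents(m); lab=l[(seed[1]-130)*8,(seed[0]-130)*8]
    mm=(l==lab).astype(np.uint8)*255
    if k: mm=cv2.morphologyEx(mm,cv2.MORPH_OPEN,cv2.getStructuringElement(cv2.MORPH_ELLIPSE,(k,k)))
    ct=max(cv2.findContours(mm,cv2.RETR_EXTERNAL,cv2.CHAIN_APPROX_NONE)[0],key=cv2.contourArea)
    W=np.array([ray("top",((p[0][0]+.5)/8-.5+130,(p[0][1]+.5)/8-.5+130),z)[:2] for p in ct],np.float32)*1000
    r=cv2.minAreaRect(W);print(nm,r,cv2.boxPoints(r).round())
# hand corners
z=lambda p:(p[0]/4.5-.39+130,p[1]/4.5-.39+130)
for p in [(478,236),(590,255),(559,408),(448,386)]: print("fresh",ray("top",z(p),.074).round(4))
for p in [(440,274),(431,338)]: print("tab",ray("top",z(p),.0655).round(4))
for p in [(158,325),(134,480)]: print("used front",ray("top",z(p),.058).round(4))
for p in [(267,326),(247,490)]: print("lid",ray("top",z(p),.058).round(4))
# used tri: scene zoom (160,165) scale4.8
s=lambda p:(p[0]/4.8-.4+160,p[1]/4.8-.4+165)
for p in [(382,158),(450,118),(575,175),(500,222)]: print("fresh scene",ray("scene",s(p),.074).round(4))
for p in [(243,365),(378,430),(470,372),(325,310)]: print("used scene",ray("scene",s(p),.058).round(4))
```

```text
fresh ((601.6416625976562, 69.1782455444336), (112.20726776123047, 130.32760620117188), 79.83787536621094) [[528.  25.]
 [656.   2.]
 [676. 113.]
 [547. 136.]]
used ((532.3311767578125, 304.5994567871094), (101.99747467041016, 135.81735229492188), 83.8276596069336) [[459. 261.]
 [594. 247.]
 [605. 348.]
 [470. 363.]]
fresh [0.6685 0.0952 0.074 ]
fresh [0.6546 0.0043 0.074 ]
fresh [0.5305 0.0274 0.074 ]
fresh [0.5465 0.1162 0.074 ]
tab [0.6382 0.1255 0.0655]
tab [0.5858 0.1313 0.0655]
used front [0.5934 0.3525 0.058 ]
used front [0.4688 0.3648 0.058 ]
lid [0.5942 0.2647 0.058 ]
lid [0.4623 0.2748 0.058 ]
fresh scene [0.658  0.0964 0.074 ]
fresh scene [0.6538 0.0128 0.074 ]
fresh scene [0.5306 0.0378 0.074 ]
fresh scene [0.5375 0.1283 0.074 ]
used scene [0.5855 0.3548 0.058 ]
used scene [0.4751 0.3656 0.058 ]
used scene [0.4647 0.2795 0.058 ]
used scene [0.5826 0.2711 0.058 ]
```

Run:
```python
from h import *
for a,b in [((327,245),(340,100)),((327,245),(362,103)),((343,273),(340,100)),((343,273),(362,103)),((383,239),(355,178)),((462,178),(403,118))]:
    P=tri([("top",a),("scene",b)]);print(a,b,P.round(3),proj("top",P).round(),proj("scene",P).round())
for P in [(.139,-.506,.231),(.2,-.3,0),(.27,-.3,0),(.52,.25,.166),(.609,.13,.065)]:print(P,proj("top",P).round(1),proj("scene",P).round(1))
for n in ("top","scene"):
    im=cv2.imread(f"pics/{n}0.png");a=im[220:330,260:380] if n=="top" else im[70:240,270:430]
    cv2.imwrite(f"pics/g_{n}.png",cv2.resize(a,None,fx=4 if n=="top" else 3.5,fy=4 if n=="top" else 3.5,interpolation=cv2.INTER_CUBIC))
```

```text
(327, 245) (340, 100) [ 0.438 -0.167  0.398] [328. 246.] [339. 100.]
(327, 245) (362, 103) [ 0.404 -0.181  0.391] [333. 259.] [350. 103.]
(343, 273) (340, 100) [ 0.402 -0.189  0.403] [336. 260.] [351.  99.]
(343, 273) (362, 103) [ 0.369 -0.208  0.39 ] [343. 273.] [362. 103.]
(383, 239) (355, 178) [ 0.465 -0.472 -0.013] [384. 242.] [352. 178.]
(462, 178) (403, 118) [ 0.515 -0.686  0.216] [475. 225.] [367. 112.]
(0.139, -0.506, 0.231) [429.4 348.8] [445.3 137.2]
(0.2, -0.3, 0) [341.7 313.8] [401.8 208.4]
(0.27, -0.3, 0) [341.2 294. ] [383.5 203.3]
(0.52, 0.25, 0.166) [187.3 220.1] [248.3 201.6]
(0.609, 0.13, 0.065) [225.9 198.4] [245.5 207.5]
```

View pics/g_scene.png

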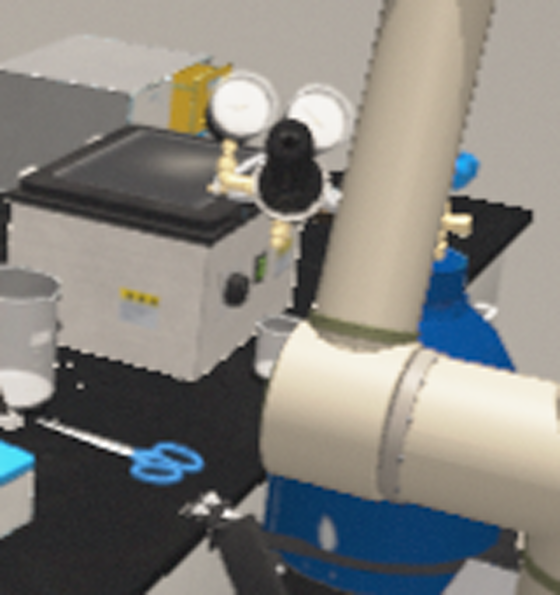

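View pics/g_top.png

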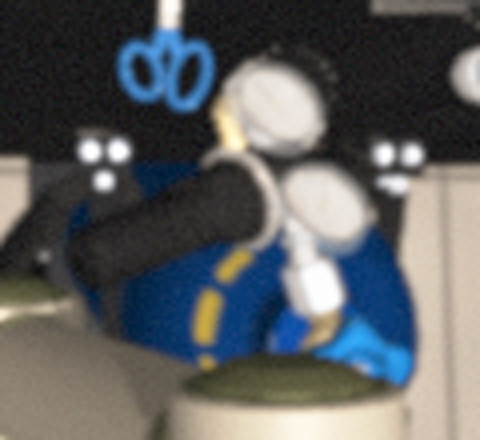

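Run:
```python
from h import *
z=lambda p:(p[0]/4+260,p[1]/4+220)
s=lambda p:(p[0]/3.5+270,p[1]/3.5+70)
for nm,a,b in [("gaugeL",(275,105),(243,105)),("gaugeR",(328,207),(320,115)),("knobend",(95,250),(290,140)),("knobbase",(240,195),(290,190)),("bluevalve",(365,345),(465,170)),]:
    P=tri([("top",z(a)),("scene",s(b))]);print(nm,P.round(3),(proj("top",P)-z(a)).round(1),(proj("scene",P)-s(b)).round(1), np.hypot(*P[:2]).round(3),np.degrees(np.arctan2(P[1],P[0])).round())
```

```text
gaugeL [ 0.437 -0.17   0.397] [0.1 0.3] [-0.3  0. ] 0.469 -21.0
gaugeR [ 0.372 -0.206  0.391] [-0. -0.] [ 0. -0.] 0.425 -29.0
knobend [ 0.341 -0.049  0.41 ] [0.3 0.6] [-0.6  0. ] 0.345 -8.0
knobbase [ 0.375 -0.159  0.327] [0.  0.1] [-0.1  0. ] 0.408 -23.0
bluevalve [ 0.258 -0.248  0.345] [2.8 7. ] [-6.1  0.7] 0.358 -44.0
```

Request:
servo_tool --pt "0 0 -4 0 0 0" --pt "0 0 -4 0 0 0" --pt "0 0 -4 0 0 0" --pt "0 0 -4 0 0 0" --pt "0 0 -4 0 0 0" --pt "0 0 -4 0 0 0" --pt "0 0 -4 0 0 0" --pt "0 0 -4 0 0 0" --pt "0 0 -4 0 0 0" --grip 1 --squeeze 20

```text
time_s: 0.85
eef_pos: [0.1395, -0.5065, 0.5775]
tcp_rot: [3.138, 0.001, 0.269]
ft_force: [0.3, -1.0, 1.5]
grip_width: -0.0002
```

Request:
servo_tool --pt "3.2 -1.35 0 0 0 0" --pt "3.2 -1.35 0 0 0 0" --pt "3.2 -1.35 0 0 0 0" --pt "3.2 -1.35 0 0 0 0" --pt "3.2 -1.35 0 0 0 0" --pt "3.2 -1.35 0 0 0 0" --pt "3.2 -1.35 0 0 0 0" --pt "0 0 0 0 0 0"

```text
time_s: 1.52
eef_pos: [0.3336, -0.3538, 0.575]
tcp_rot: [3.141, -0.001, 0.275]
ft_force: [-0.2, -0.6, 0.7]
grip_width: -0.0001
```

Run:
```python
from h import *
s=manip.read_state();print(s["qpos"],s["eef_pos"])
cv2.imwrite("pics/s1.png",manip.get_image("scene")[:,:,::-1])
```

```text
[-1.05690885e+00  3.06687087e-01  6.11071587e-01  1.19506730e-03
  2.22311157e+00  2.39883139e-01] [ 0.33355669 -0.35383241  0.57496696]
```

View pics/s1.png

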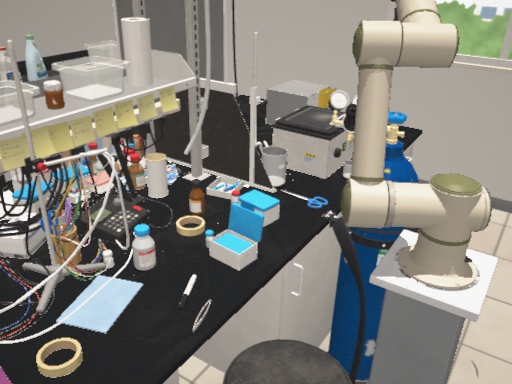

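Request:
servo_tool --pt "2.42 -2.7 0 0 0 0" --pt "2.42 -2.7 0 0 0 0" --pt "2.42 -2.7 0 0 0 0" --pt "2.42 -2.7 0 0 0 0" --pt "2.42 -2.7 0 0 0 0" --pt "2.42 -2.7 0 0 0 0" --pt "2.42 -2.7 0 0 0 0" --pt "2.42 -2.7 0 0 0 0" --pt "0 0 0 0 0 0"

```text
time_s: 2.32
eef_pos: [0.461, -0.094, 0.5742]
tcp_rot: [-3.141, -0.0, 0.274]
ft_force: [-0.2, 0.0, 0.2]
grip_width: 0.0003
```

Request:
servo_tool --pt "1.37 -3.24 0 0 0 0" --pt "1.37 -3.24 0 0 0 0" --pt "1.37 -3.24 0 0 0 0" --pt "1.37 -3.24 0 0 0 0" --pt "1.37 -3.24 0 0 0 0" --pt "1.37 -3.24 0 0 0 0" --pt "1.37 -3.24 0 0 0 0" --pt "1.37 -3.24 0 0 0 0" --pt "1.37 -3.24 0 0 0 0" --pt "0 0 0 0 0 0"

```text
time_s: 3.15
eef_pos: [0.5026, 0.22, 0.572]
tcp_rot: [-3.141, 0.003, 0.273]
ft_force: [0.9, 0.3, -0.6]
grip_width: 0.0002
```

Request:
servo_tool --pt "0 0 0 0 0 6.4" --pt "0 0 0 0 0 6.4" --pt "0 0 0 0 0 6.4" --pt "0 0 0 0 0 6.4" --pt "0 0 0 0 0 6.4" --pt "0 0 0 0 0 6.4" --pt "0 0 0 0 0 6.4" --pt "0 0 0 0 0 6.4" --pt "0 0 0 0 0 0"

```text
time_s: 3.9
eef_pos: [0.5017, 0.2151, 0.5742]
tcp_rot: [3.141, 0.0, -0.63]
ft_force: [0.4, -0.6, -0.6]
grip_width: -0.0
```

Request:
servo_tool --pt "0 0 0 0 6 0" --pt "0 0 0 0 6 0" --pt "0 0 0 0 6 0" --pt "0 0 0 0 6 0" --pt "0 0 0 0 6 0" --pt "0 0 0 0 6 0" --pt "0 0 0 0 6 0" --pt "0 0 0 0 6 0" --pt "0 0 0 0 0 0"

```text
time_s: 4.65
eef_pos: [0.5001, 0.2166, 0.5724]
tcp_rot: [3.131, -0.839, -0.613]
ft_force: [0.8, 1.2, -0.4]
grip_width: -0.0002
```

Run:
```python
from h import *
from scipy.spatial.transform import Rotation as R
s=manip.read_state();print(s["qpos"],s["eef_pos"]);print(R.from_euler("xyz",s["tcp_rot"]).as_matrix().round(3))
cv2.imwrite("pics/s2.png",manip.get_image("scene")[:,:,::-1])
```

```text
[ 0.51216147  0.18002958  1.014346   -0.74310304  1.52656442  2.56878789] [0.50014058 0.2166364  0.57244291]
[[ 0.546 -0.581  0.603]
 [-0.384 -0.814 -0.437]
 [ 0.744  0.007 -0.668]]
```

View pics/s2.png

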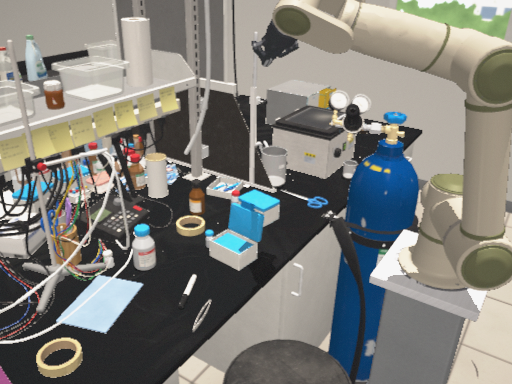

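Request:
servo_tool --pt "0 0 0 3.15 0 -2.85" --pt "0 0 0 3.15 0 -2.85" --pt "-2.24 0.42 3.5 0 0 0" --pt "-2.24 0.42 3.5 0 0 0" --pt "-2.24 0.42 3.5 0 0 0" --pt "-2.24 0.42 3.5 0 0 0" --pt "-2.24 0.42 3.5 0 0 0" --pt "-2.24 0.42 3.5 0 0 0" --pt "-2.24 0.42 3.5 0 0 0" --pt "-2.24 0.42 3.5 0 0 0"

```text
time_s: 5.53
eef_pos: [0.5666, 0.1413, 0.2586]
tcp_rot: [3.135, -0.824, -0.468]
ft_force: [2.4, 0.4, 0.0]
grip_width: 0.0002
```

```bash
cat >> h.py <<'E'
from scipy.spatial.transform import Rotation as R
def st(tgt=None):
    s=manip.read_state();M=R.from_euler("xyz",s["tcp_rot"]).as_matrix()
    print("t",s["time_s"],"q",s["qpos"].round(2),"p",s["eef_pos"].round(4),"f",s["ft_force"].round(2));print(M.round(3))
    xo=np.array([np.cos(np.radians(-100)),np.sin(np.radians(-100)),0]);yo=np.array([-xo[1],xo[0],0])
    r=s["eef_pos"]-np.array([.598,.0675,0]);print("fresh own",r@xo,r@yo,r[2])
    if tgt is not None: print("tool delta cm",(M.T@(np.array(tgt)-s["eef_pos"])*100).round(2))
def shot(k,crop=None,f=1):
    for n in("scene","top"):
        im=manip.get_image(n)[:,:,::-1]
        if crop: a,b,c,d=crop[n]; im=cv2.resize(im[b:d,a:c],None,fx=f,fy=f,interpolation=cv2.INTER_CUBIC)
        cv2.imwrite(f"pics/{n}{k}.png",im)
CR={"scene":(160,110,320,270),"top":(130,130,290,260)}
E
python3 - <<'E'
from h import *
st((.566,.146,.25));shot(3,CR,4)
E
```

```text
t 5.5333 q [ 0.26  0.22  1.76 -0.89  0.69  2.88] p [0.5666 0.1413 0.2586] f [2.36 0.43 0.  ]
[[ 0.606 -0.455  0.652]
 [-0.306 -0.89  -0.337]
 [ 0.734  0.004 -0.679]]
fresh own -0.06721368390525824 -0.04378092942584949 0.25855827702106476
tool delta cm [-0.81 -0.4   0.39]
```

View pics/scene3.png

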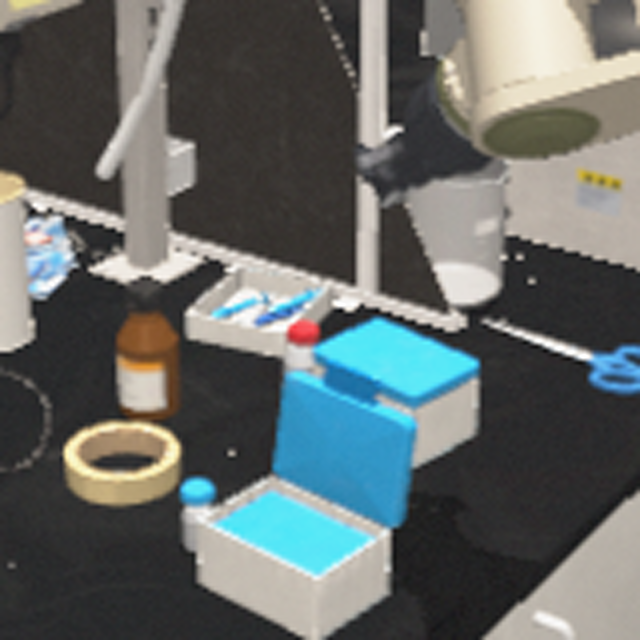

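Request:
servo_tool --pt "0 0 -1 0 0 -7.1" --pt "0 0 -1 0 0 -7.1" --pt "0 0 0 0 0 -7.1" --pt "0 0 0 0 0 -7.1" --pt "0 0 0 0 0 -7.1" --pt "0 0 0 0 0 -7.1" --pt "0 0 0 0 0 -7.1" --pt "0 0 0 0 0 -7.1" --pt "0 0 0 0 0 -7.1" --pt "0 0 0 0 0 -7.1"

```text
time_s: 6.47
eef_pos: [0.5541, 0.1493, 0.2774]
tcp_rot: [2.339, -0.237, 0.874]
ft_force: [0.2, 0.3, 0.3]
grip_width: 0.0001
```

Request:
servo_tool --pt "0 0 0 0 0 -7.1" --pt "0 0 0 0 0 -7.1" --pt "0 0 0 0 0 -7.1" --pt "0 0 0 0 0 -7.1" --pt "0 0 0 0 0 -7.1" --pt "0 0 0 0 0 -7.1" --pt "0 0 0 0 0 -7.1" --pt "0 0 0 0 0 -7.1" --pt "0 0 0 0 0 -7.1" --pt "0 0 0 0 0 -7.1"

```text
time_s: 7.3
eef_pos: [0.5541, 0.1493, 0.2775]
tcp_rot: [2.554, 0.624, 1.818]
ft_force: [0.3, -0.0, -1.1]
grip_width: 0.0
```

Request:
servo_tool --pt "0 0 0 0 0 -7.1" --pt "0 0 0 0 0 -7.1" --pt "0 0 0 0 0 -7.1" --pt "0 0 0 0 0 -7.1" --pt "0 0 0 0 0 -7.1" --pt "0 0 0 0 0 -2.5" --pt "0 0 0 0 0 0"

```text
time_s: 7.88
eef_pos: [0.554, 0.1494, 0.2772]
tcp_rot: [-3.139, 0.829, 2.672]
ft_force: [0.0, -0.3, 0.2]
grip_width: 0.0002
```

Run:
```python
from h import *
st((.566,.146,.10))
```

```text
t 7.8833 q [ 0.29  0.19  1.76 -0.87  0.73 -0.28] p [0.554  0.1494 0.2772] f [ 0.02 -0.27  0.22]
[[-0.603  0.454  0.656]
 [ 0.306  0.891 -0.336]
 [-0.737 -0.002 -0.676]]
fresh own -0.07299671774546539 -0.057540076410628804 0.27720971754534324
tool delta cm [12.24  0.27 12.87]
```

Request:
servo_tool --pt "2.45 0.05 2.57 0 0 0" --pt "2.45 0.05 2.57 0 0 0" --pt "2.45 0.05 2.57 0 0 0" --pt "2.45 0.05 2.57 0 0 0" --pt "2.45 0.05 2.57 0 0 0" --pt "0 0 0 0 0 0" --pt "0 0 0 0 0 0"

```text
time_s: 8.47
eef_pos: [0.5718, 0.1541, 0.1178]
tcp_rot: [-3.127, 0.79, 2.671]
ft_force: [0.5, 0.3, 0.5]
grip_width: -0.0001
```

Run:
```python
from h import *
st((.566,.146,.034));shot(4,CR,4)
```

```text
t 8.4667 q [ 0.28  0.46  1.85 -1.23  0.55  0.19] p [0.5718 0.1541 0.1178] f [0.52 0.28 0.55]
[[-0.627  0.462  0.627]
 [ 0.319  0.887 -0.335]
 [-0.711 -0.01  -0.704]]
fresh own -0.08068600248500007 -0.040872075140624055 0.11776577844631075
tool delta cm [ 6.06 -0.89  5.8 ]
```

View pics/scene4.png

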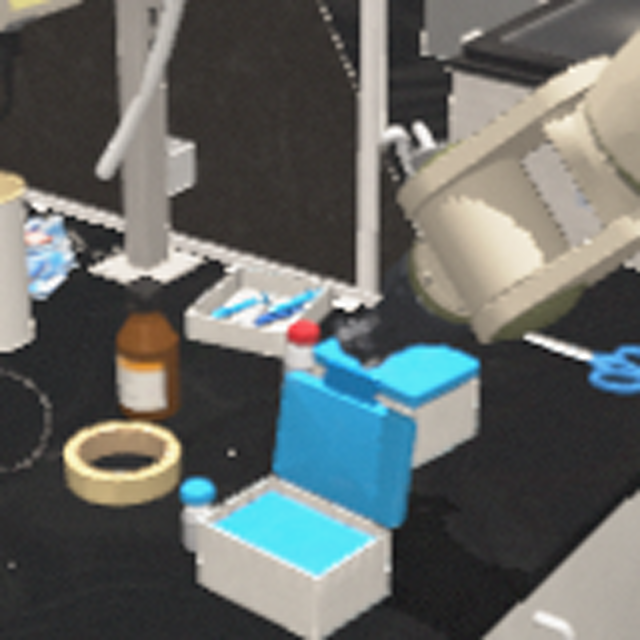

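View pics/top4.png

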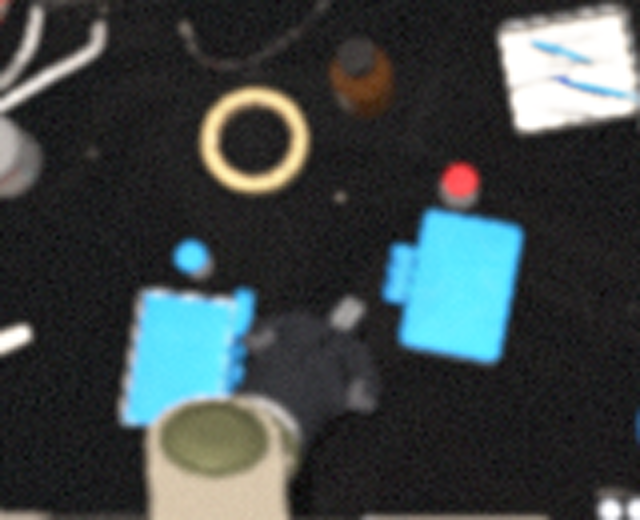

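```bash
cat >> h.py <<'E'
def own(x,y): return np.array([.598,.0675])+x*np.array([-.1736,-.9848])+y*np.array([.9848,-.1736])
def des(yaw,beta,sgn,yvert=True):
    a=np.radians(yaw);b=np.radians(beta)
    d=np.array([np.cos(b)*np.cos(a),np.cos(b)*np.sin(a),-np.sin(b)]);n=np.array([np.sin(b)*np.cos(a),np.sin(b)*np.sin(a),np.cos(b)])
    y=sgn*n if yvert else sgn*np.array([np.sin(a),-np.cos(a),0])
    return np.column_stack([np.cross(y,d),y,d])
def turn(D):
    M=R.from_euler("xyz",manip.read_state()["tcp_rot"]).as_matrix()
    v=R.from_matrix(M.T@D).as_rotvec(degrees=True);print("turn",v.round(1),"norm",np.linalg.norm(v).round(1))
E
python3 - <<'E'
from h import *
st((.53,.15,.28));turn(des(-10,60,1));turn(des(-10,60,-1))
E
```

```text
t 8.5667 q [ 0.28  0.46  1.85 -1.23  0.55  0.19] p [0.5716 0.1543 0.119 ] f [ 0.1  -0.13  1.19]
[[-0.626  0.462  0.628]
 [ 0.319  0.887 -0.334]
 [-0.712 -0.009 -0.703]]
fresh own -0.08088358232054911 -0.04108784255984912 0.1190446540231183
tool delta cm [ -8.99  -2.44 -13.78]
turn [ 3.1 20.  75.6] norm 78.2
turn [ -21.3    3.3 -102.7] norm 104.9
```

Request:
servo_tool --pt "-2.25 -0.6 -3.4 0 0 0" --pt "-2.25 -0.6 -3.4 0 0 0" --pt "-2.25 -0.6 -3.4 0 0 0" --pt "-2.25 -0.6 -3.4 0 0 0" --pt "0 0 0 0.26 1.67 6.3" --pt "0 0 0 0.26 1.67 6.3" --pt "0 0 0 0.26 1.67 6.3" --pt "0 0 0 0.26 1.67 6.3" --pt "0 0 0 0.26 1.67 6.3" --pt "0 0 0 0.26 1.67 6.3"

```text
time_s: 9.4
eef_pos: [0.5309, 0.1498, 0.279]
tcp_rot: [2.715, 0.463, 1.909]
ft_force: [-0.5, 0.1, -0.6]
grip_width: 0.0001
```

Request:
servo_tool --pt "0 0 0 0.26 1.67 6.3" --pt "0 0 0 0.26 1.67 6.3" --pt "0 0 0 0.26 1.67 6.3" --pt "0 0 0 0.26 1.67 6.3" --pt "0 0 0 0.26 1.67 6.3" --pt "0 0 0 0.26 1.67 6.3" --pt "0 0 0 0 0 0" --pt "0 0 0 0 0 0"

```text
time_s: 10.07
eef_pos: [0.5309, 0.1494, 0.2782]
tcp_rot: [2.62, 0.002, 1.398]
ft_force: [0.7, 0.4, 0.1]
grip_width: -0.0
```

Run:
```python
from h import *
w=own(-.062,-.065);st((*w,.12));turn(des(-10,60,1))
```

```text
t 10.0667 q [ 0.13  0.11  1.71 -0.21  0.83  0.41] p [0.5309 0.1494 0.2782] f [0.73 0.37 0.12]
[[ 0.172  0.854  0.49 ]
 [ 0.985 -0.148 -0.087]
 [-0.002  0.498 -0.867]]
fresh own -0.06904236951833394 -0.08026824664783024 0.2782351308560195
tool delta cm [-0.68 -6.56 14.48]
turn [-0.1  0.   0.1] norm 0.2
```

Request:
servo_tool --pt "-0.17 -1.64 3.62 0 0 0" --pt "-0.17 -1.64 3.62 0 0 0" --pt "-0.17 -1.64 3.62 0 0 0" --pt "-0.17 -1.64 3.62 0 0 0" --pt "0 0 0 0 0 0"

```text
time_s: 10.48
eef_pos: [0.5412, 0.1399, 0.1115]
tcp_rot: [2.634, 0.006, 1.399]
ft_force: [-0.8, 0.6, -2.3]
grip_width: -0.0
```

Run:
```python
from h import *
w=own(-.062,-.065);st((*w,.034));shot(5,CR,4)
```

```text
t 10.4833 q [ 0.11  0.35  1.9  -0.34  0.43  0.56] p [0.5412 0.1399 0.1115] f [-0.81  0.6  -2.25]
[[ 0.171  0.862  0.478]
 [ 0.985 -0.147 -0.088]
 [-0.006  0.486 -0.874]]
fresh own -0.061463471537636254 -0.06854658197589783 0.11153187493097438
tool delta cm [ 0.1  -3.46  6.95]
```

View pics/top5.png

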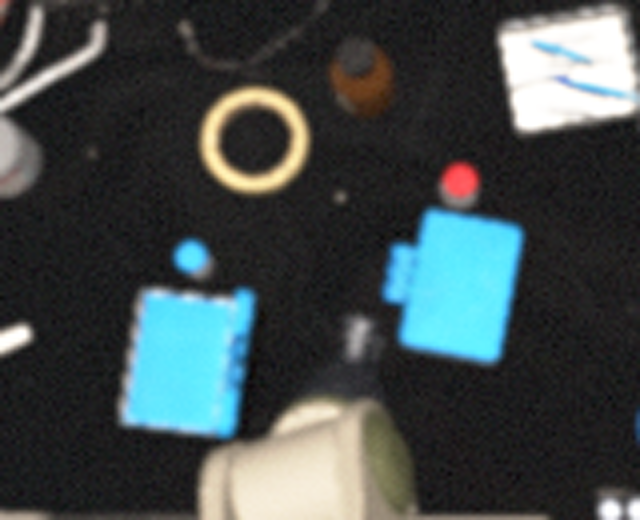

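View pics/scene5.png

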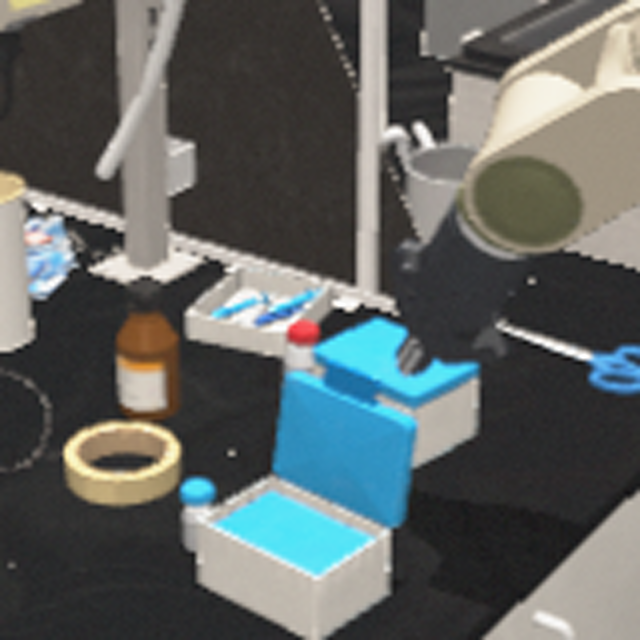

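Request:
servo_tool --pt "0.05 -1.15 2.3 0 0 0" --pt "0.05 -1.15 2.3 0 0 0" --pt "0.05 -1.15 2.3 0 0 0" --pt "0 0 0 0 0 0" --pt "0 0 0 0 0 0"

```text
time_s: 11.0
eef_pos: [0.5501, 0.1415, 0.0437]
tcp_rot: [2.62, 0.001, 1.397]
ft_force: [1.0, -0.3, 0.9]
grip_width: -0.0002
```

Run:
```python
from h import *
w=own(-.060,-.030);st((*w,.034))
```

```text
t 11.0 q [ 0.11  0.49  1.93 -0.57  0.26  0.8 ] p [0.5501 0.1415 0.0437] f [ 1.03 -0.28  0.86]
[[ 0.173  0.854  0.491]
 [ 0.985 -0.149 -0.087]
 [-0.001  0.498 -0.867]]
fresh own -0.06450902659693496 -0.06002806461867395 0.04365513133822105
tool delta cm [-0.45  2.12  2.33]
```

Request:
servo_tool --pt "-0.09 0.42 0.47 0 0 0" --pt "-0.09 0.42 0.47 0 0 0" --pt "-0.09 0.42 0.47 0 0 0" --pt "-0.09 0.42 0.47 0 0 0" --pt "-0.09 0.42 0.47 0 0 0" --pt "0 0 0 0 0 0" --pt "0 0 0 0 0 0"

```text
time_s: 11.58
eef_pos: [0.5777, 0.1313, 0.0311]
tcp_rot: [2.623, 0.0, 1.396]
ft_force: [-0.7, -0.2, 0.5]
grip_width: -0.0003
```

Run:
```python
from h import *
w=own(-.060,-.030);st((*w,.05));shot(6,CR,4)
```

```text
t 11.5833 q [ 0.08  0.55  1.87 -0.52  0.26  0.73] p [0.5777 0.1313 0.0311] f [-0.7  -0.16  0.49]
[[ 0.174  0.855  0.488]
 [ 0.985 -0.151 -0.086]
 [-0.     0.495 -0.869]]
fresh own -0.05933530051662092 -0.031051627843302447 0.031052338752822057
tool delta cm [ 0.07  1.03 -1.59]
```

View pics/top6.png

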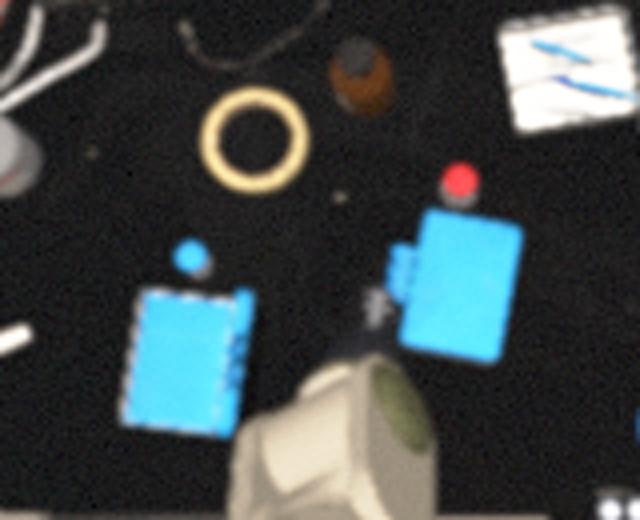

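View pics/scene6.png

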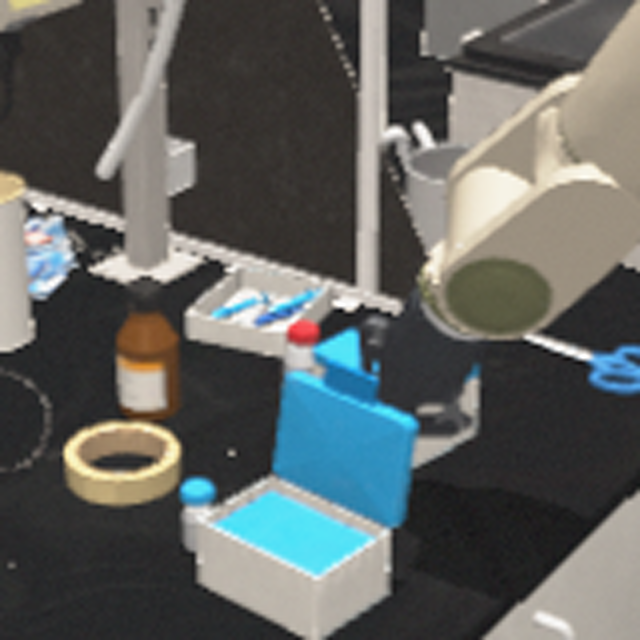

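Run:
```python
from h import *
s=manip.read_state();p=s["eef_pos"];M=R.from_euler("xyz",s["tcp_rot"]).as_matrix()
z=lambda q:((q-np.array([130,130])+.5)*4-.5).round()
print("tip",z(proj("top",p)),"up corner",z(proj("top",p+.0145*M[:,1])),"knuck",z(proj("top",p-.06*M[:,2]+.045*M[:,1])))
for y in(-.025,.025): print("tab edge",z(proj("top",(*own(-.064,y),.0655))),"root",z(proj("top",(*own(-.042,y),.0655))))
for x,y in((-.042,-.062),(-.042,.062),(.047,.062),(.047,-.062)): print("lid",z(proj("top",(*own(x,y),.074))))
```

```text
tip [385. 314.] up corner [387. 300.] knuck [382. 294.]
tab edge [379. 302.] root [403. 306.]
tab edge [390. 248.] root [414. 253.]
lid [394. 346.]
lid [422. 212.]
lid [518. 230.]
lid [492. 364.]
```

Request:
servo_tool --pt "-0.2 0.13 0.07 0 0 0" --pt "-0.2 0.13 0.07 0 0 0" --pt "0 0.25 -0.43 0 0 0" --pt "0 0.25 -0.43 0 0 0" --pt "0 0.25 -0.43 0 0 0" --pt "0 0.25 -0.43 0 0 0" --pt "0 0 0 0 0 0"

```text
time_s: 12.27
eef_pos: [0.5803, 0.1272, 0.0525]
tcp_rot: [2.621, -0.0, 1.397]
ft_force: [-1.4, -0.2, 1.3]
grip_width: -0.0002
```

Run:
```python
from h import *
st();shot(7,CR,4)
```

```text
t 12.2667 q [ 0.07  0.51  1.86 -0.43  0.3   0.62] p [0.5803 0.1272 0.0525] f [-1.38 -0.18  1.34]
[[ 0.173  0.855  0.49 ]
 [ 0.985 -0.151 -0.086]
 [ 0.     0.497 -0.868]]
fresh own -0.055758634262964825 -0.027775167457812874 0.05253496974511585
```

View pics/top7.png

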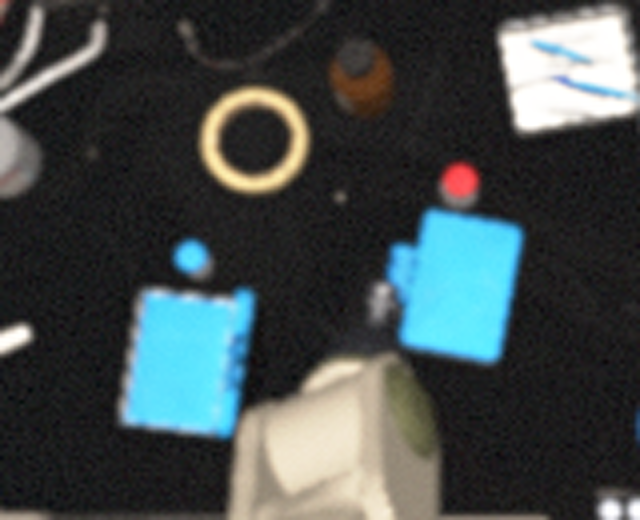

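View pics/scene7.png

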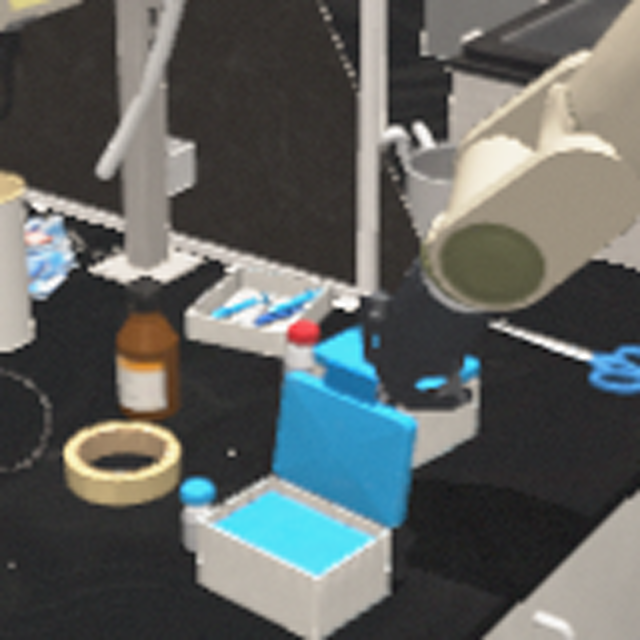

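Request:
servo_tool --pt "0 -0.37 0.65 0 0 0" --pt "0 -0.37 0.65 0 0 0" --pt "0 -0.37 0.65 0 0 0" --pt "-0.25 0.35 0.2 0 0 0" --pt "-0.25 0.35 0.2 0 0 0" --pt "0 0 0 0 0 0" --pt "0 0 0 0 0 0"

```text
time_s: 12.95
eef_pos: [0.5875, 0.1205, 0.0292]
tcp_rot: [2.622, -0.0, 1.396]
ft_force: [0.1, 0.6, -0.6]
grip_width: 0.0
```

Run:
```python
from h import *
st();shot(8,CR,4)
```

```text
t 12.95 q [ 0.06  0.56  1.85 -0.48  0.25  0.67] p [0.5875 0.1205 0.0292] f [ 0.13  0.59 -0.56]
[[ 0.174  0.855  0.489]
 [ 0.985 -0.151 -0.086]
 [ 0.     0.496 -0.868]]
fresh own -0.05038004800579764 -0.019530220908758198 0.029199861828107576
```

View pics/top8.png

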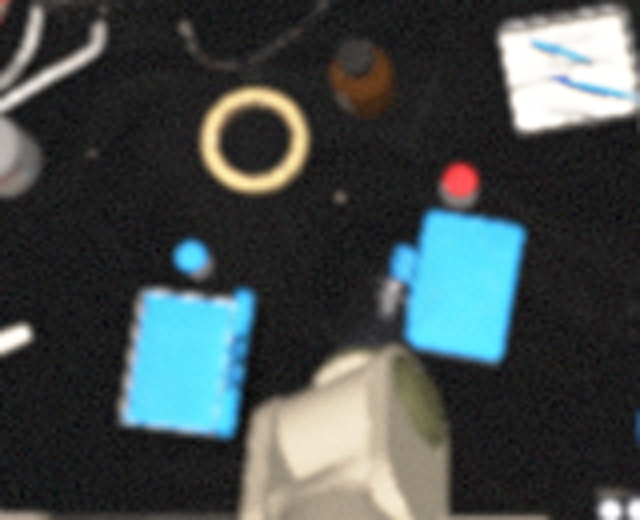

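Request:
servo_tool --pt "0 0.25 -0.43 0 0 0" --pt "0 0.25 -0.43 0 0 0" --pt "0 0.25 -0.43 0 0 0" --pt "0 0.25 -0.43 0 0 0" --pt "0 0.25 -0.43 0 0 0" --pt "0 0 0 0 0 0"

```text
time_s: 13.55
eef_pos: [0.5875, 0.1208, 0.0548]
tcp_rot: [2.622, -0.0, 1.396]
ft_force: [-2.2, 0.8, -0.8]
grip_width: 0.0
```

Run:
```python
from h import *
st();shot(9,CR,4)
```

```text
t 13.55 q [ 0.06  0.51  1.84 -0.39  0.3   0.58] p [0.5875 0.1208 0.0548] f [-2.17  0.8  -0.76]
[[ 0.174  0.855  0.489]
 [ 0.985 -0.151 -0.086]
 [ 0.     0.497 -0.868]]
fresh own -0.050664831168634815 -0.01954747974540982 0.05484032574924213
```

View pics/top9.png

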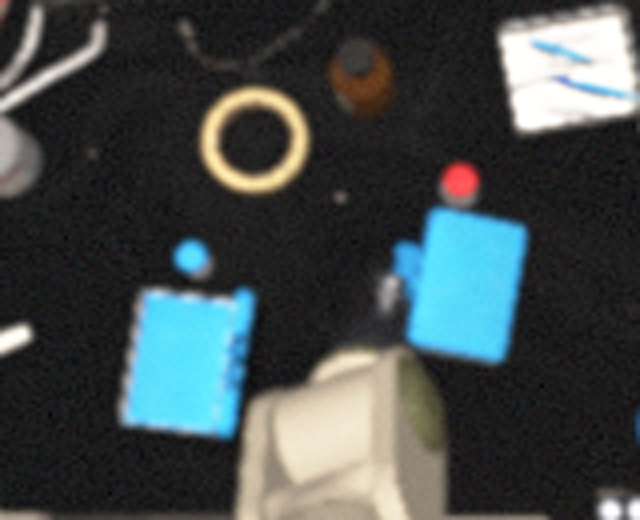

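View pics/scene9.png

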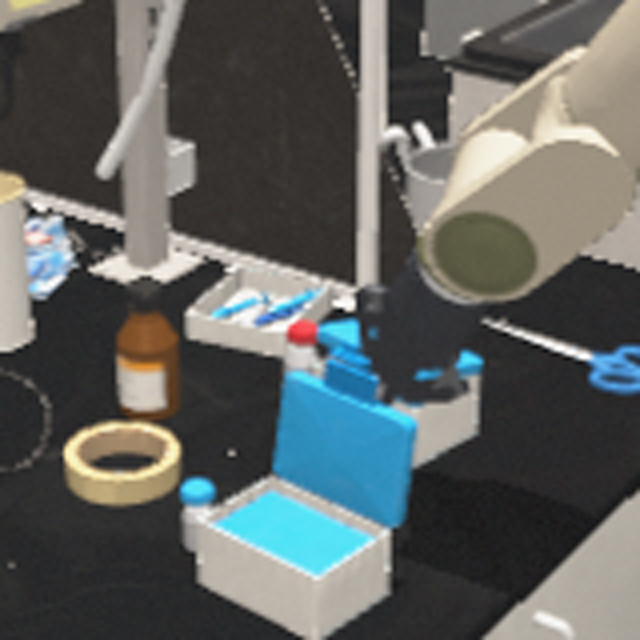

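Request:
servo_tool --pt "0.2 0.17 -0.29 0 0 0" --pt "0.2 0.17 -0.29 0 0 0" --pt "0.2 0.17 -0.29 0 0 0" --pt "-0.15 0.21 -0.37 0 0 0" --pt "-0.2 0.21 -0.37 0 0 0" --pt "-0.2 0.21 -0.37 0 0 0" --pt "-0.22 0.21 -0.37 0 0 0" --pt "0 0 0 0 0 0"

```text
time_s: 14.32
eef_pos: [0.5873, 0.1187, 0.0818]
tcp_rot: [2.622, -0.0, 1.396]
ft_force: [-0.4, 0.6, 0.3]
grip_width: 0.0003
```

Run:
```python
from h import *
st();shot(10,CR,4)
```

```text
t 14.3167 q [ 0.05  0.46  1.83 -0.32  0.36  0.5 ] p [0.5873 0.1187 0.0818] f [-0.44  0.55  0.33]
[[ 0.174  0.855  0.489]
 [ 0.985 -0.151 -0.086]
 [ 0.     0.497 -0.868]]
fresh own -0.04852473193321545 -0.019399197864782603 0.08180254956305875
```

View pics/top10.png

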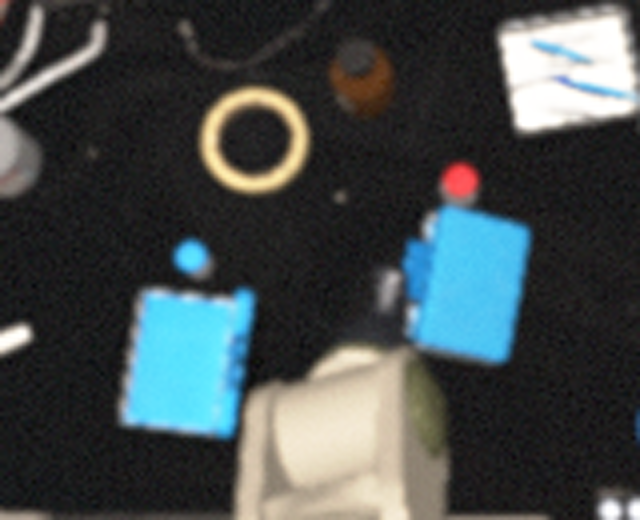

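View pics/scene10.png

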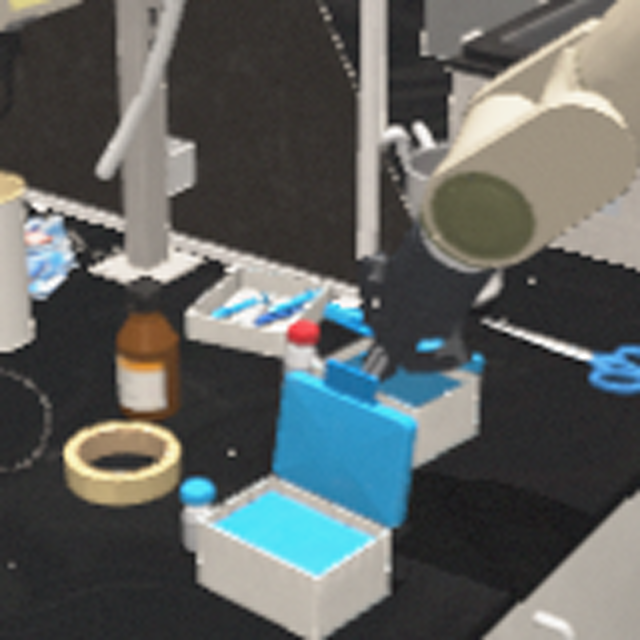

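Request:
servo_tool --pt "-0.39 0.2 -0.35 0 0 0" --pt "-0.39 0.2 -0.35 0 0 0" --pt "-0.39 0.2 -0.35 0 0 0" --pt "-0.39 0.2 -0.35 0 0 0" --pt "-0.35 0.18 -0.3 0 0 0" --pt "-0.35 0.18 -0.3 0 0 0" --pt "-0.35 0.18 -0.3 0 0 0" --pt "-0.35 0.18 -0.3 0 0 0" --pt "0 0 0 0 0 0"

```text
time_s: 15.17
eef_pos: [0.5824, 0.0892, 0.1116]
tcp_rot: [2.622, 0.0, 1.396]
ft_force: [-0.7, 0.0, 0.0]
grip_width: -0.0
```

Run:
```python
from h import *
st();shot(11,CR,4)
```

```text
t 15.1667 q [-0.01  0.39  1.84 -0.21  0.41  0.33] p [0.5824 0.0892 0.1116] f [-0.67  0.04  0.04]
[[ 0.174  0.855  0.489]
 [ 0.985 -0.151 -0.086]
 [-0.     0.496 -0.868]]
fresh own -0.01867153409148958 -0.019172132408369038 0.11158063523388756
```

View pics/top11.png

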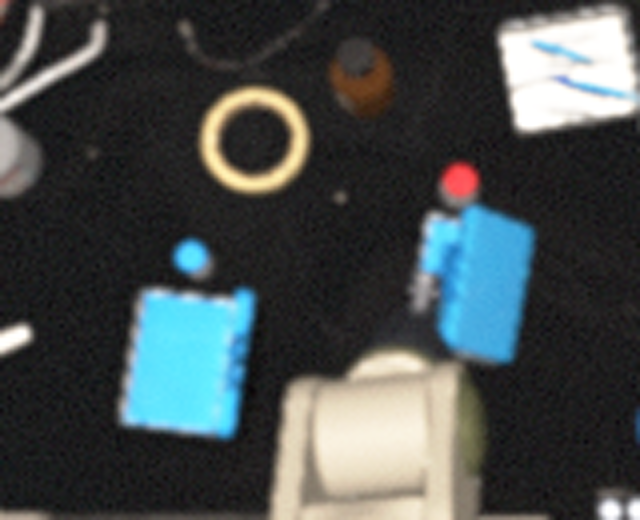

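View pics/scene11.png

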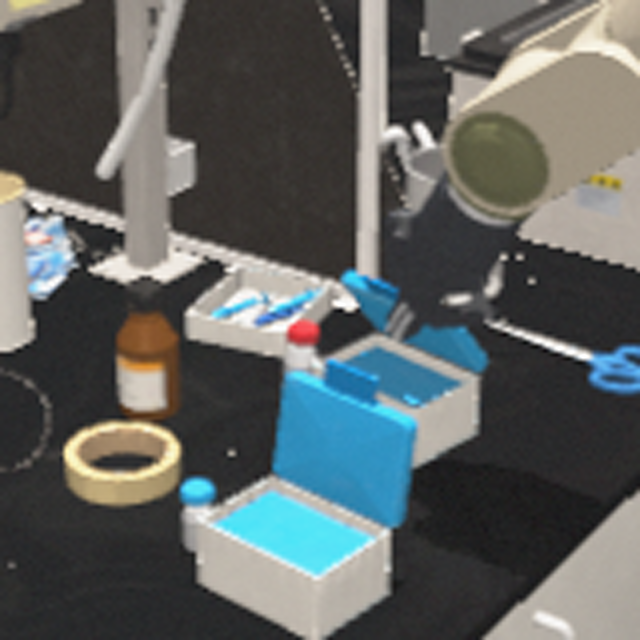

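Request:
servo_tool --pt "-0.39 0.13 -0.23 0 0 0" --pt "-0.39 0.13 -0.23 0 0 0" --pt "-0.39 0.13 -0.23 0 0 0" --pt "-0.39 0.13 -0.23 0 0 0" --pt "-0.45 0.09 -0.15 0 0 0" --pt "-0.45 0.09 -0.15 0 0 0" --pt "-0.45 0.09 -0.15 0 0 0" --pt "-0.45 0.09 -0.15 0 0 0" --pt "0 0 0 0 0 0"

```text
time_s: 16.02
eef_pos: [0.5765, 0.0559, 0.1288]
tcp_rot: [2.623, 0.0, 1.396]
ft_force: [-0.0, 0.1, 0.1]
grip_width: -0.0003
```

Run:
```python
from h import *
st();shot(12,CR,4)
```

```text
t 16.0167 q [-0.09  0.34  1.86 -0.11  0.43  0.18] p [0.5765 0.0559 0.1288] f [-0.01  0.13  0.05]
[[ 0.174  0.855  0.488]
 [ 0.985 -0.151 -0.087]
 [-0.     0.496 -0.868]]
fresh own 0.015134797545402506 -0.019156550612894684 0.12878198198085133
```

View pics/top12.png

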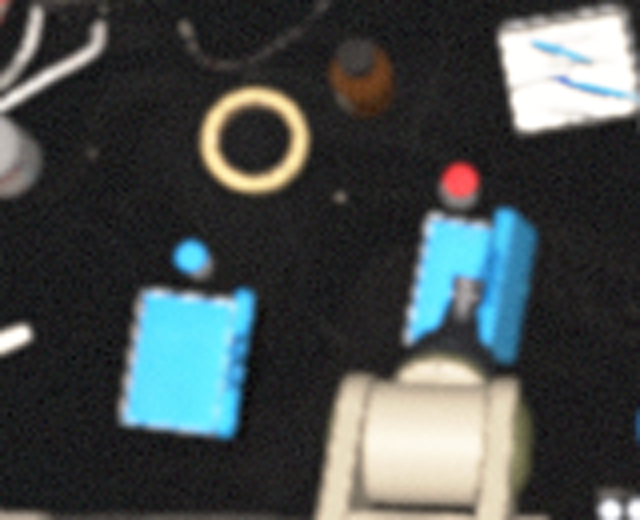

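View pics/scene12.png

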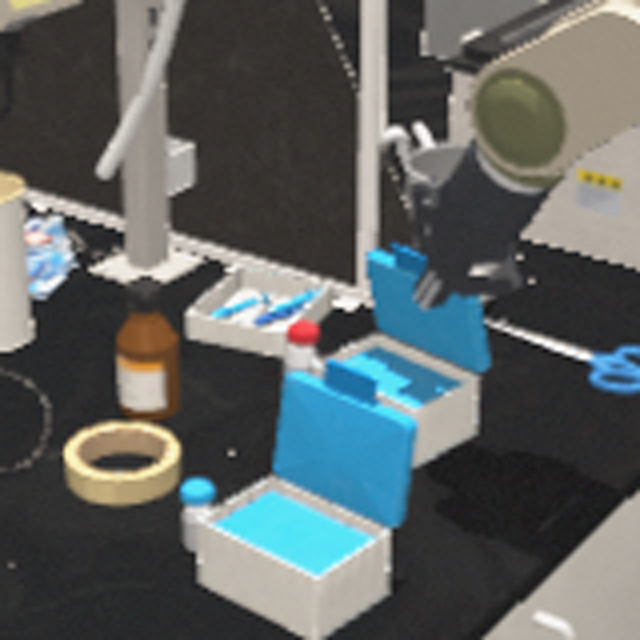

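Request:
servo_tool --pt "-0.35 0.04 -0.06 0 0 0" --pt "-0.35 0.04 -0.06 0 0 0" --pt "-0.35 0.04 -0.06 0 0 0" --pt "-0.35 0.04 -0.06 0 0 0" --pt "-0.35 0.04 -0.06 0 0 0" --pt "-0.35 0.04 -0.06 0 0 0" --pt "-0.35 0.04 -0.06 0 0 0" --pt "0 0 0 0 0 0" --pt "0 0 0 0 0 0"

```text
time_s: 16.87
eef_pos: [0.5725, 0.0323, 0.1335]
tcp_rot: [2.623, 0.0, 1.396]
ft_force: [0.6, -0.1, 0.1]
grip_width: 0.0003
```

Run:
```python
from h import *
st();shot(13,CR,4)
```

```text
t 16.8667 q [-0.14  0.31  1.88 -0.04  0.43  0.07] p [0.5725 0.0323 0.1335] f [ 0.6  -0.12  0.07]
[[ 0.174  0.855  0.488]
 [ 0.985 -0.151 -0.086]
 [-0.     0.496 -0.868]]
fresh own 0.0390464864508254 -0.018968731998580242 0.1334882279634982
```

View pics/top13.png

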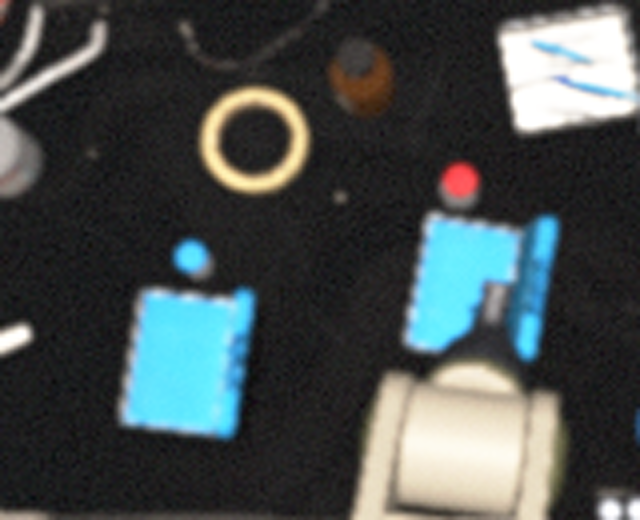

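View pics/scene13.png

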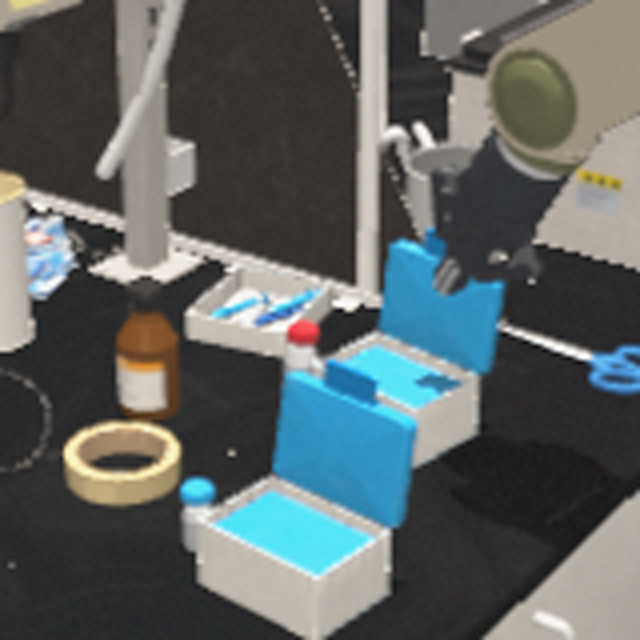

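Request:
servo_tool --pt "1.5 0 0 0 0 0" --pt "2.5 0 0 0 0 0" --pt "0 2 -3.47 0 0 0" --pt "0 2 -3.47 0 0 0" --pt "0 2 -3.47 0 0 0" --pt "0 0 0 0 0 0" --pt "0 0 0 0 0 0" --pt "0 0 0 0 0 0"

```text
time_s: 17.63
eef_pos: [0.5796, 0.072, 0.2527]
tcp_rot: [2.624, 0.0, 1.397]
ft_force: [-0.3, -1.1, -0.9]
grip_width: -0.0002
```

Run:
```python
from h import *
st((.53,.19,.25));shot(14,CR,4)
```

```text
t 17.6333 q [-0.05  0.19  1.69 -0.09  0.75  0.18] p [0.5796 0.072  0.2527] f [-0.27 -1.09 -0.9 ]
[[ 0.173  0.856  0.487]
 [ 0.985 -0.151 -0.086]
 [-0.     0.495 -0.869]]
fresh own -0.0012673551430383329 -0.018903508785915308 0.2526979645169664
tool delta cm [10.76 -6.16 -3.2 ]
```

View pics/scene14.png

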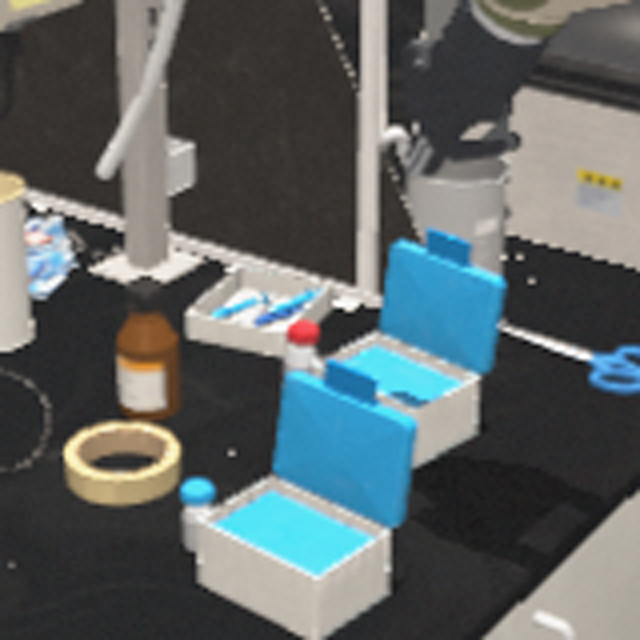

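View pics/top14.png

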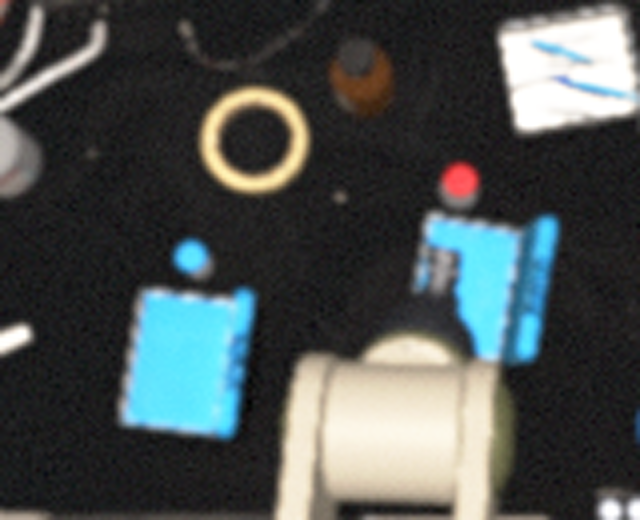

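Request:
servo_tool --pt "2.69 -1.54 -0.8 0 0 0" --pt "2.69 -1.54 -0.8 0 0 0" --pt "2.69 -1.54 -0.8 0 0 0" --pt "2.69 -1.54 -0.8 0 0 0" --pt "0 0 0 0 0 0" --pt "0 -1.5 2.6 0 0 0" --pt "0 -1.5 2.6 0 0 0" --pt "0 -1.5 2.6 0 0 0" --pt "0 0 0 0 0 0" --pt "0 0 0 0 0 0"

```text
time_s: 18.57
eef_pos: [0.5295, 0.1895, 0.1595]
tcp_rot: [2.626, 0.002, 1.396]
ft_force: [1.0, 0.2, 1.1]
grip_width: -0.0003
```

Run:
```python
from h import *
st((.53,.22,.135));shot(15,CR,4)
```

```text
t 18.5667 q [ 0.22  0.29  1.83 -0.36  0.57  0.66] p [0.5295 0.1895 0.1595] f [1.04 0.21 1.08]
[[ 0.174  0.857  0.485]
 [ 0.985 -0.15  -0.087]
 [-0.002  0.493 -0.87 ]]
fresh own -0.10829562368783544 -0.08866581305411864 0.1595396160348367
tool delta cm [ 3.01 -1.62  1.9 ]
```

View pics/scene15.png

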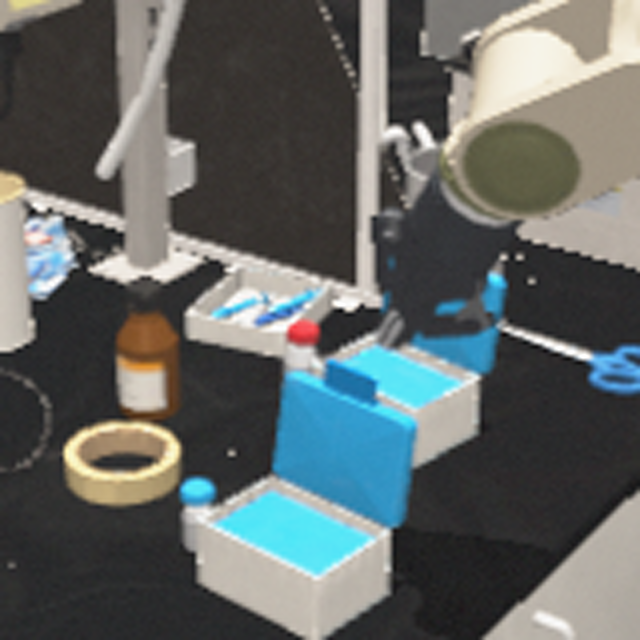

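View pics/top15.png

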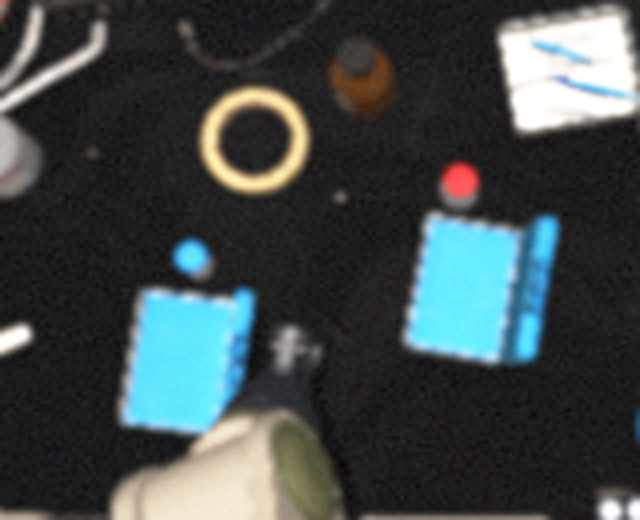

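Request:
servo_tool --pt "0 -0.5 0.87 0 0 0" --pt "0 -0.5 0.87 0 0 0" --pt "1 0 0 0 0 0" --pt "1 0 0 0 0 0" --pt "1 0 0 0 0 0" --pt "0.6 0 0 0 0 0" --pt "0.6 0 0 0 0 0" --pt "0.6 0 0 0 0 0" --pt "0 0 0 0 0 0"

```text
time_s: 19.42
eef_pos: [0.5383, 0.2381, 0.1407]
tcp_rot: [2.623, -0.0, 1.397]
ft_force: [-0.0, -0.3, -0.6]
grip_width: -0.0004
```

Run:
```python
from h import *
st();shot(16,CR,4)
```

```text
t 19.4167 q [ 0.32  0.38  1.77 -0.44  0.58  0.82] p [0.5383 0.2381 0.1407] f [-0.05 -0.33 -0.56]
[[ 0.173  0.855  0.488]
 [ 0.985 -0.15  -0.086]
 [ 0.     0.496 -0.868]]
fresh own -0.1576375841088271 -0.08837794968240764 0.14070979533528477
```

View pics/scene16.png

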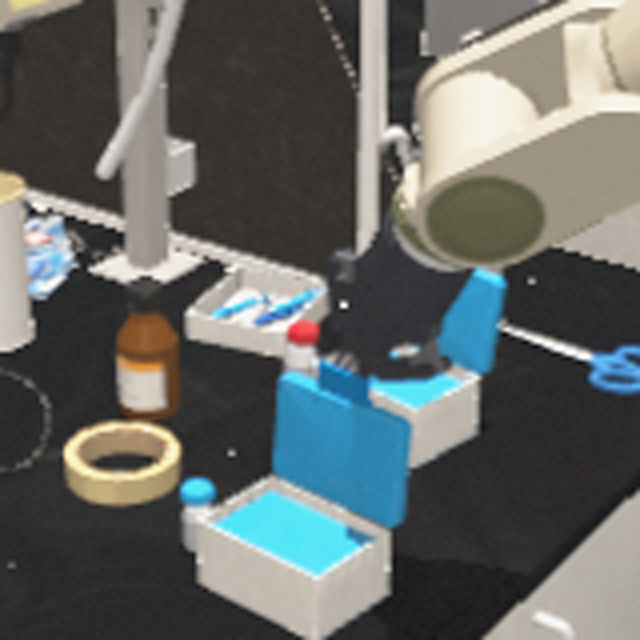

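View pics/top16.png

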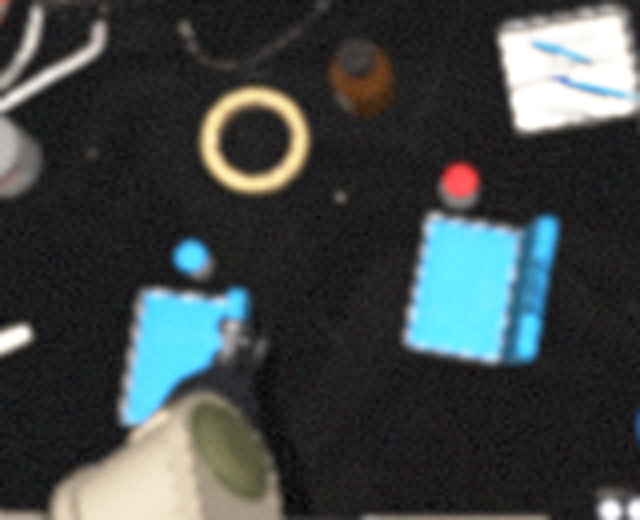

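Request:
servo_tool --pt "0.5 0 0 0 0 0" --pt "0.5 0 0 0 0 0" --pt "0.5 0 0 0 0 0" --pt "0.5 0 0 0 0 0" --pt "0.5 0 0 0 0 0" --pt "0.5 0 0 0 0 0" --pt "0.5 0 0 0 0 0" --pt "0.5 0 0 0 0 0" --pt "0 0 0 0 0 0" --pt "0 0 0 0 0 0"

```text
time_s: 20.35
eef_pos: [0.5451, 0.2769, 0.1405]
tcp_rot: [2.623, 0.0, 1.397]
ft_force: [0.3, -1.3, -0.2]
grip_width: -0.0001
```

Run:
```python
from h import *
st();shot(17,CR,4)
```

```text
t 20.35 q [ 0.39  0.43  1.68 -0.47  0.63  0.89] p [0.5451 0.2769 0.1405] f [ 0.26 -1.27 -0.18]
[[ 0.173  0.856  0.488]
 [ 0.985 -0.15  -0.086]
 [-0.     0.495 -0.869]]
fresh own -0.19699214287746328 -0.08845463883206055 0.1405496426639305
```

View pics/scene17.png

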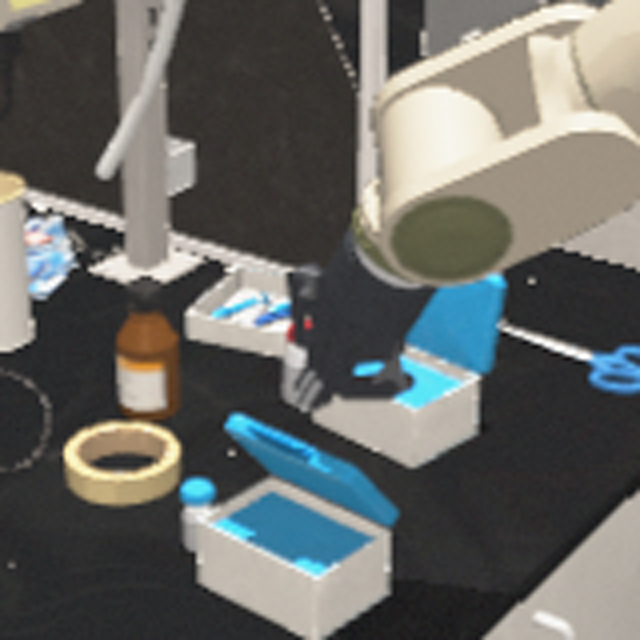

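View pics/top17.png

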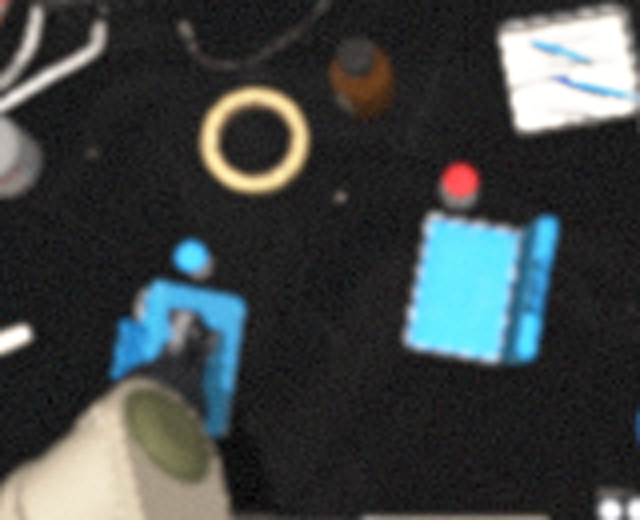

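Both pictures catch the used lid part-way down (scene crop, tab near 275,435), falling free. I'll raise the tool straight up, wait, and look again.

Request:
servo_tool --pt "0 0 0 0 0 0" --pt "0 0 0 0 0 0" --pt "0 0 0 0 0 0" --pt "0 1.5 -2.6 0 0 0" --pt "0 1.5 -2.6 0 0 0" --pt "0 1.5 -2.6 0 0 0" --pt "0 1.5 -2.6 0 0 0" --pt "0 1.5 -2.6 0 0 0" --pt "-2 0 0 0 0 0" --pt "-2 0 0 0 0 0"

```text
time_s: 21.28
eef_pos: [0.5391, 0.2373, 0.2927]
tcp_rot: [2.62, -0.002, 1.398]
ft_force: [0.9, 0.5, -0.7]
grip_width: -0.0001
```

Request:
servo_tool --pt "-2 0 0 0 0 0" --pt "-2 0 0 0 0 0" --pt "0 1.5 -2.6 0 0 0" --pt "0 1.5 -2.6 0 0 0" --pt "0 1.5 -2.6 0 0 0" --pt "0 0 0 0 0 0" --pt "0 0 0 0 0 0"

```text
time_s: 21.87
eef_pos: [0.5326, 0.1976, 0.3822]
tcp_rot: [2.621, -0.001, 1.396]
ft_force: [-0.8, -0.8, -1.8]
grip_width: -0.0002
```

Run:
```python
from h import *
st();shot(18,CR,4)
```

```text
t 21.8667 q [ 0.24  0.11  1.44 -0.22  1.11  0.47] p [0.5326 0.1976 0.3822] f [-0.79 -0.81 -1.78]
[[ 0.174  0.854  0.49 ]
 [ 0.985 -0.151 -0.086]
 [ 0.001  0.498 -0.867]]
fresh own -0.11677917828695024 -0.08704522497746262 0.3822070837976092
```

View pics/scene18.png

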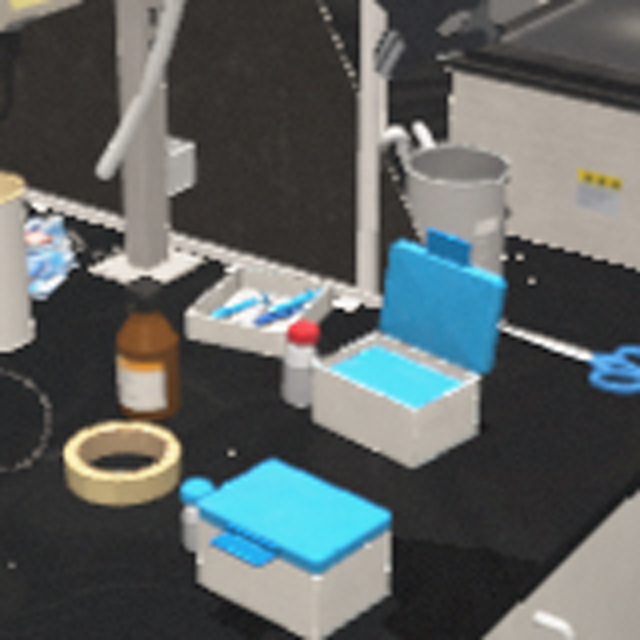

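View pics/top18.png

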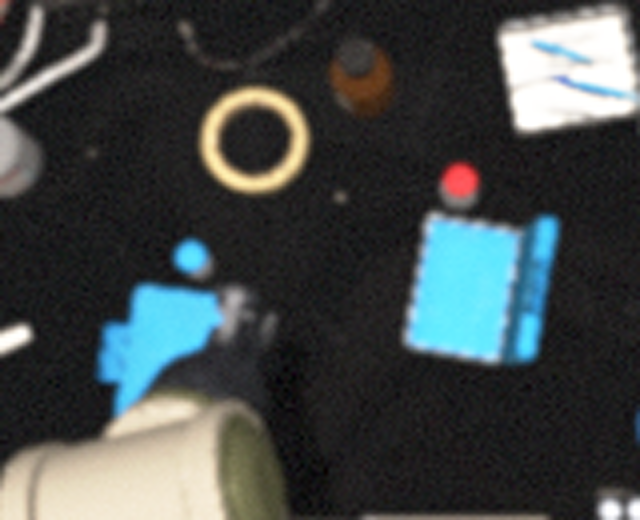

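The scene crop shows the fresh lid standing open (tab near 448,245). The used lid lies flat on its box (tab near 245,545), and the tool is clear of both. I'm handing in.

Run:
```python
from station import manip
print(manip.close_job())
```

```text
the job is handed in; nothing more can be done
None
```

I flipped the fresh box's lid open and pushed the used box's lid shut, then handed the job in at about 22 s of the 61 s allowed. The job reports no verdict.

**What I did:**
- **Fresh box:** I slid the closed fingertips under the near end of the lid's tab, tool tilted. I then lifted the lid along its arc until it fell back to its open stop.
- **Used box:** I pushed its lid from behind until gravity took it down. The tool was already clear of it by then.

**Last checks, from the two final camera views:**
- The fresh lid stands open by itself. The used lid lies flat shut.
- The fresh box shifted by perhaps a few millimetres at most. The used box, the vials, the bottle and the tape look unmoved. I did not check the pen and beaker closely in the last views.
- At every reading I took, the wrist force stayed within about 3 N.

**What failed or disagreed:**
- **Box direction:** the fresh box's own x axis measured about 100° right of ahead, not the 30–65° in the task text. I used the measurement.
- **First approach:** it ran joints 4 and 6 to their range limits, so I backed off and changed the tool orientation.
- **First lift:** it missed the tab, because the two cameras disagreed by several millimetres on where the box stood. I moved about 5 mm closer and the next lift worked.

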